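# Roll the print drum into its V-block

### The job

Roll the black print-processing drum along the counter by pushing its side with the fingertips, up the ramp of the wooden V-block, and leave it lying still in the green V groove, with both white rims fully in the groove. It must roll on its rims all the way: do not drag it, lift it or tip it up. Leave everything else on the counter where it is.

Things in the scene. Friction and masses are not known exactly. Their poses are not given: they have to be found in the camera images.
- drum: Loose plastic drum lying on its rims, 0.26 to 0.44 kg: black barrel 38 mm dia, 134 mm long, between two white rims 64 mm dia, 18 mm wide; 170 mm long in all. Origin mid-drum on its axis, 32 mm above what the rims stand on; x along the drum, y and z turn as it rolls. Pushed at the barrel it rolls, and stops soon after. Lies left or right of the V-block, 190 to 245 mm off, counter clear between, within 20 mm lengthwise and 0.05 rad of the groove.
- cradle: Fixed wooden V-block 250 (x) x 170 (y) x 9.5 mm. Origin on the counter under the groove's middle, z up. Green groove along its x: flanks 25 deg, ends open, bottom 1.5 mm up, crests 9.5 mm high at y = +-17 mm; from each crest a ramp falls to the counter at y = +-85 mm, so the drum may roll in from either side. Drum origin here at y = 0, z = 37 mm when seated, z = 41.5 mm over a crest.
- stand: Slotted wooden stand, fixed, 130 x 130 x 46 mm, origin at the centre of its underside. Bystander.
- carrier1: Glass negative carrier standing in a slot of the stand, 8 x 110 x 126 mm, origin at the centre of its lower edge. Bystander.
- carrier2: Second glass negative carrier, same size, in the middle slot. Bystander.
- carrier3: Third glass negative carrier, same size, in the far slot. Bystander.
- timer: Heavy dark steel timer housing with a white dial, 110 x 150 x 150 mm, dial on top, origin at the centre of its underside. Bystander.
- wrench: Chrome lens wrench lying flat, 122 mm long, 11 mm high, origin at the middle of its underside. Bystander.
- tong: Red plastic print tong lying flat, about 195 mm long, 14 mm high, origin at the middle of its underside. Bystander.
- beaker: Glass beaker, 76 mm wide at the rim, 100 mm high, standing on the other side of the V-block from the drum, origin at the centre of its underside. Bystander.
- canister: Aluminium film canister, 48 mm diameter, 50 mm high, origin at the centre of its underside. Bystander.
There are look-alikes about, which are no part of the job. Leave any yellow look-alike of the drum alone.

How it is judged:
On the way, in this order (a step that is already met when the one before it is completed fails the run):
1. the drum rolls on its rims along the counter, towards the V-block (angular speed of drum above 0.2 rad/s and height (world z) of drum below 0.0345 m and distance of drum from where it was at the start of the episode above 0.02 m and (y of drum in the frame of cradle above 0.09 m or y of drum in the frame of cradle below -0.09 m)), for 0.2 s.
2. the drum rolls over the ramp, its rims bearing on the V-block (angular speed of drum above 0.2 rad/s and contact force between drum and cradle above 0.5 N and (y of drum in the frame of cradle between 0.012 and 0.085 m or y of drum in the frame of cradle between -0.085 and -0.012 m)), for 0.1 s.
3. the drum lies in the V groove, both rims in it (y of drum in the frame of cradle between -0.006 and 0.006 m and x of drum in the frame of cradle between -0.04 and 0.04 m and z of drum in the frame of cradle below 0.0395 m and angle between the x axis of drum and the x axis of cradle, either way round below 0.08 rad), for 0.2 s.
At the end, for the whole second after the job is handed in: The drum lies at rest in the V groove and is carried by it: its middle within 6 mm of the groove's centre line, below 39.5 mm, within 40 mm of the groove's middle lengthwise, its axis within 0.08 rad of the groove's; every bystander within 20 mm of where it stood (all of step 3 and linear speed of drum below 0.01 m/s and angular speed of drum below 0.2 rad/s and contact force between drum and cradle above 1 N and distance of each of carrier1, carrier2, carrier3, timer, wrench, tong, beaker, canister from where it was at the start of the episode below 0.02 m); the robot touches nothing.
It fails at once if the drum is lifted: its middle rises more than 55 mm above the counter (height (world z) of drum above 0.055 m).
It fails at once if the drum is tipped up: its axis more than 0.2 rad off level (angle between drum's own x axis and vertical below 1.37 rad or angle between drum's own x axis and vertical above 1.77 rad).
It fails at once if another thing on the counter is moved by more than 20 mm (distance of any of carrier1, carrier2, carrier3, timer, wrench, tong, beaker, canister from where it was at the start of the episode above 0.02 m).
It also fails if it takes over 51 s, if anything falls off the work surface, if the arm or the gripper's body presses on something with over 40 N, if the wrist force passes 120 N, or if a joint passes its speed limit or range.

### The arm

A 6-joint arm with a two-finger parallel gripper is mounted at the origin on the work surface. World frame = base frame: x ahead of the robot, y to its left, z up, the work surface at z = 0. Lengths are in m, angles in rad, forces in N, time in s.
With the tool pointing down it reaches from about 0.4 to 0.925 m from the base axis. Payload 3.4 kg.
Tool frame: the origin (TCP) lies midway between the tips of the shut fingers; the grasp point (between the pads) lies 19 mm behind it; y points along the fingers, z is the direction in which the jaws open and shut, and the axes are right-handed (so a half turn about y gives the same grasp; the last joint's range is limited). The gripper opens to 85 mm and grips with 20 to 120 N. Pads are 22 mm wide; open, the fingers measure 114 mm over their backs; the gripper's body (76 mm by 85 mm) begins 54 mm behind the grasp point. The pads swing forward as they close: fully open they stand 13 mm farther back than shut.
Start: joints at [-1.421, 0.307, 1.506, -0, 1.328, -0.073], TCP at [0.128, -0.561, 0.231] pointing down, gripper open.
Joint ranges: [-3.12, 3.12], [-1.05, 2.28], [0.14, 2.33], [-1.42, 4.57], [0.1, 2.73], [-2.68, 2.68]. Speed limits (rad/s): [2.57, 2.57, 3.14, 3.14, 3.14, 3.14].

### API

Orientations are given as a rotation vector (axis times angle).
In Python, from rig import ctrl gives the robot as it stands.
- The arm moves only by the tool step_arm, never from a script. Its argument "motion" is a list of rows, each a list of 7 numbers: the shift along the tool's x, y, z in mm, then the turn, a rotation vector about the tool's x, y, z in degrees, then the gripper's target within -1 to 1 (shut at 1, half-way at 0, fully open at -1). In form: [[dx, dy, dz, wx, wy, wz, gripper], ...]. A call has 1 to 12 rows; each row is the pose to reach, as a shift and turn from the pose measured when the call began, along the tool's axes at that moment; what a row does not reach only later rows make up. A row lasts 1/12 s, in which the tool goes at most 41.7 mm and 7.16 degrees, less where a joint would pass 70% of its speed; a pose out of reach is approached as far as the arm can. A call with a gripper value outside its range is refused whole. The fingers move at their own pace and stop on an object; "force" is the grip in N (left out, the last holds). Time passes only in rows, so rows that repeat a pose let the fingers close. It gives the time, the measured TCP pose, the force and the opening at its end, in the units of the state.
- ctrl.observe(): the state, without advancing time (a new reading comes with each control period).
- ctrl.camera(name): name is "scene" or "top" or "wrist"; returns a dict with "img" (400x640x3 uint8, red, green, blue), "vertical_fov" (degrees; the focal length in pixels is half the picture's height over the tangent of half this angle, whatever the lens; pixels are square), "cx", "cy" (the principal point, pixels), "xyz" and "orientation" of the camera in the world; the wrist camera has in their place "tool_from_camera" (4x4, takes a point from camera to tool coordinates, whose origin is the TCP and whose axes are the tool frame's). Camera axes: x right, y down, z forward; pixel columns grow to the right and rows downward; lengths in m; the calibration is good to about 2 mm. A picture is of the moment at which its call begins: read the wrist's pose just before it. There is no depth.
- ctrl.sign_off(): hands the job in, once; it reports no verdict.
The state is a dict: "time_s": time; "qpos": joint angles; "joint_vel": joint speeds; "joint_efforts": joint torques, N m; "tcp_pos": TCP position; "orientation": TCP orientation; "wrist_force": force on the tool from outside, world axes, zero at the start; "moment": the same for the moment, N m; "grip_width": opening from 0.0 (shut) to 1.0 (fully open).
Only numpy, scipy, OpenCV 4.12 (cv2) and the standard library are available. Lean on these libraries where they do the work, as an engineer would, in place of code of your own. Each camera call takes 0.05 s, during which the arm holds its last target.

## Working session

There is one attempt and no reset: what is moved stays moved. The work goes in short steps, Python scripts to look and compute and a tool call to move; the robot and the scene stay as the last step left them, time stands still between calls to the robot, and variables do not carry over. Pictures are saved under pics/ and viewed, and the job is handed in when it is done.

Besides the shell and the picture viewer there is one more tool, called after "Request:" as name(argument=value, ...) on one line, values as JSON. step_arm: Moves the arm, as the interface text tells. Its arguments: {"type":"object","properties":{"motion":{"type":"array","items":{"type":"array","items":{"type":"number"}}},"force":{"type":"number"}},"required":["motion"]}

```bash
ls; mkdir -p pics
python3 - <<'E'
from rig import ctrl
import cv2
print(ctrl.observe())
for n in ("scene","top","wrist"):
    c=ctrl.camera(n); cv2.imwrite(f"pics/{n}0.png",c["img"][:,:,::-1])
    print({k:v for k,v in c.items() if k!="img"})
E
```

```text
pics
{'time_s': 0.0, 'qpos': array([-1.42050331e+00,  3.07599430e-01,  1.50769625e+00, -3.52955163e-07,
        1.32836734e+00, -7.35054678e-02]), 'joint_vel': array([-0.00022988, -0.0005461 , -0.00081736, -0.0009163 ,  0.00092593,
        0.00074582]), 'joint_efforts': array([-1.32807436e-04, -4.57554817e+01, -2.51915932e+01, -5.25972848e-05,
        1.30904600e-02,  5.02969911e-06]), 'tcp_pos': array([ 0.12748064, -0.55997402,  0.23035726]), 'orientation': array([-0.23640312,  2.10525429, -2.10087604]), 'wrist_force': array([0.10979978, 1.01632158, 0.39942024]), 'moment': array([0.01021728, 0.02029048, 0.01236165]), 'grip_width': 0.9984994152231838}
{'vertical_fov': 43.8081251605842, 'cx': 326.90955068352616, 'cy': 202.24984588722015, 'xyz': array([ 1.27866805, -0.52231295,  1.44783975]), 'orientation': array([-2.3246999 , -1.18574607,  0.36306067])}
{'vertical_fov': 42.48471901410855, 'cx': 318.39024807107114, 'cy': 197.7221231968087, 'xyz': array([ 0.43188269, -0.00337705,  1.90916666]), 'orientation': array([-2.22075052,  2.17429236, -0.0564449 ])}
{'vertical_fov': 65.3963683783529, 'cx': 318.00098246941116, 'cy': 198.31668859878127, 'tool_from_camera': array([[-1.22767615e-03,  9.55276778e-01,  2.95710620e-01,
        -7.51426988e-02],
       [-8.47309186e-04, -2.95711730e-01,  9.55276847e-01,
        -1.42010309e-01],
       [ 9.99998887e-01,  9.22212280e-04,  1.17245303e-03,
         4.26745854e-04],
       [ 0.00000000e+00,  0.00000000e+00,  0.00000000e+00,
         1.00000000e+00]])}
```

View pics/scene0.png

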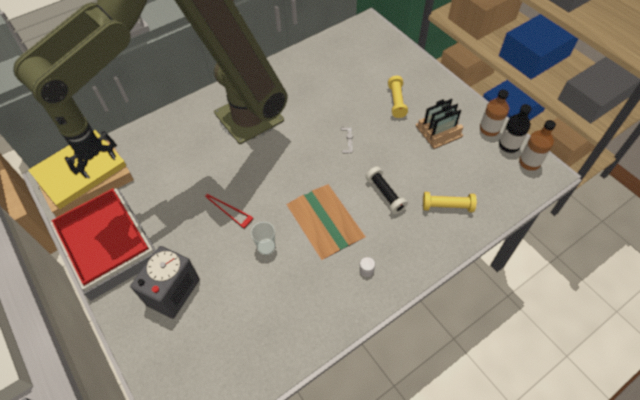

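View pics/top0.png

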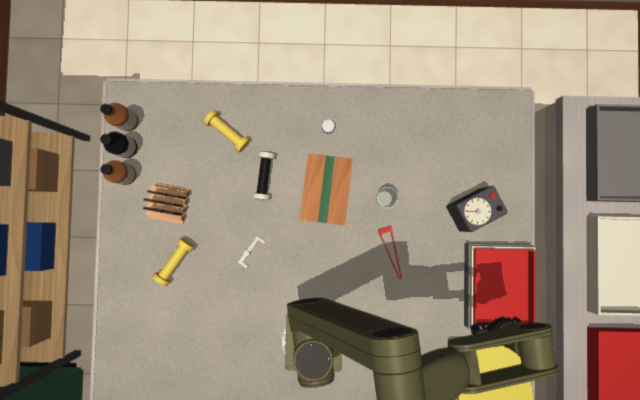

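View pics/wrist0.png

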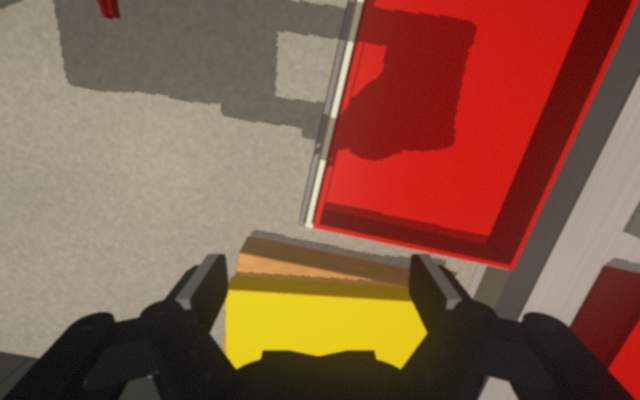

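Top view: the drum is at about (264,176), the V-block's green groove at about (327,189), with the beaker at (387,196) on the far side. The yellow look-alikes stand apart from these. Next I'll measure the drum and groove.

```bash
cat > h.py <<'E'
import numpy as np, cv2
from scipy.spatial.transform import Rotation as R
from rig import ctrl
def ray(c,px):
    px=np.atleast_2d(px).astype(float); f=200/np.tan(np.radians(c["vertical_fov"]/2))
    d=np.c_[(px[:,0]-c["cx"])/f,(px[:,1]-c["cy"])/f,np.ones(len(px))]
    if "xyz" in c: return c["xyz"], d@R.from_rotvec(c["orientation"]).as_matrix().T
    T=np.eye(4);T[:3,:3]=R.from_rotvec(c["o"]["orientation"]).as_matrix();T[:3,3]=c["o"]["tcp_pos"]
    M=T@c["tool_from_camera"]; return M[:3,3], d@M[:3,:3].T
def plane(c,px,z):
    o,d=ray(c,px); return o+d*((z-o[2])/d[:,2])[:,None]
def proj(c,P):
    f=200/np.tan(np.radians(c["vertical_fov"]/2)); P=np.atleast_2d(P)
    if "xyz" in c: o,M=c["xyz"],R.from_rotvec(c["orientation"]).as_matrix()
    else:
        T=np.eye(4);T[:3,:3]=R.from_rotvec(c["o"]["orientation"]).as_matrix();T[:3,3]=c["o"]["tcp_pos"];T=T@c["tool_from_camera"];o,M=T[:3,3],T[:3,:3]
    q=(P-o)@M; return q[:,:2]/q[:,2:]*f+[c["cx"],c["cy"]]
def cam(n):
    o=ctrl.observe(); c=ctrl.camera(n); c["o"]=o; c["bgr"]=c["img"][:,:,::-1].copy(); c["hsv"]=cv2.cvtColor(c["bgr"],cv2.COLOR_BGR2HSV); return c
def comps(m,a=20):
    n,l,s,ce=cv2.connectedComponentsWithStats(m.astype(np.uint8)); return [(s[i],ce[i],l==i) for i in range(1,n) if s[i][4]>=a]
E
python3 - <<'E'
from h import *
for n in("top","scene"):
    c=cam(n);h,s,v=[c["hsv"][...,i].astype(int) for i in range(3)]
    print(n)
    def show(name,m,z,a=20):
        for st,ce,mm in comps(m,a):
            ys,xs=np.nonzero(mm); P=plane(c,np.c_[xs,ys],z)[:,:2]; mu=P.mean(0); w,V=np.linalg.eigh(np.cov(P.T)); d=V[:,1]*np.sign(V[0,1])
            q=(P-mu)@V; print(name,st,ce.round(1),mu.round(4),"ang",np.degrees(np.arctan2(d[1],d[0])).round(2),"ext",np.ptp(q,axis=0).round(3))
    show("green",(h>60)&(h<95)&(s>60),0.006,80)
    show("white",(s<30)&(v>190),0.05,15)
    if n=="top":
        sub=np.zeros_like(v,bool); sub[145:205,250:280]=1
        show("black",(v<60)&sub,0.045)
        show("whiter",(s<40)&(v>170)&sub,0.055,8)
        cv2.imwrite("pics/crop0.png",cv2.resize(c["bgr"][110:260,200:420],None,fx=3.5,fy=3.5,interpolation=cv2.INTER_CUBIC))
E
```

```text
top
green [319 156  15  66 464] [325.8 189. ] [ 0.5587 -0.0334] ang -5.79 ext [0.026 0.244]
green [ 21 365  21  13 141] [ 28.1 369.6] [-0.1227  1.0361] ang -72.02 ext [0.04 0.08]
green [   3  366   79   34 1626] [ 53.2 386.3] [-0.1808  0.9419] ang -75.17 ext [0.128 0.296]
white [322 120  12  12 104] [327.7 125.5] [ 0.7874 -0.0349] ang -1.36 ext [0.041 0.041]
white [238 237  27  31 132] [248.7 251.3] [0.3251 0.24  ] ang -35.3 ext [0.04  0.117]
white [282 336   4  14  39] [283.1 342. ] [0.0054 0.1086] ang 1.85 ext [0.011 0.046]
black [257 158  14  36 340] [263.7 175.5] [0.6002 0.1939] ang -5.77 ext [0.035 0.127]
whiter [262 153   6   4  20] [264.7 154.4] [0.6762 0.1912] ang -87.09 ext [0.011 0.018]
whiter [257 194   6   5  22] [259.6 195.8] [0.5254 0.2055] ang 89.88 ext [0.014 0.018]
scene
green [ 357    0   69   43 1463] [398.7  13.2] [-0.133   0.8831] ang 13.11 ext [0.275 0.387]
green [432   0  18   9  86] [438.9   2.8] [-0.0792  1.0829] ang 89.42 ext [0.045 0.104]
green [425  23  31  35 564] [436.8  40.8] [0.1121 0.8933] ang -42.05 ext [0.13  0.224]
green [305 192  43  57 465] [325.
[... 315 characters left out ...]
ite [360 257  15  13 150] [367.2 263.1] [ 0.7909 -0.0328] ang 75.12 ext [0.043 0.044]
white [453 256  22  17  31] [463.3 264.2] [0.9687 0.2048] ang -89.73 ext [0.004 0.091]
white [278 287 155 113 529] [348.6 348.5] [ 0.9686 -0.2347] ang 89.94 ext [0.009 0.549]
white [  0 331  18  59 551] [  5.5 365.6] [ 0.4465 -1.0397] ang -8.97 ext [0.045 0.169]
white [ 98 334  24  50  62] [110.7 360.8] [ 0.6059 -0.7972] ang 0.01 ext [0.004 0.167]
white [441 359  21  25 110] [449.7 371.3] [ 1.1809 -0.0535] ang -82.75 ext [0.022 0.084]
white [122 385   8  15  16] [125.2 391.6] [ 0.7079 -0.7975] ang -0.15 ext [0.002 0.045]
white [412 395  12   5  37] [417.6 397.5] [ 1.1807 -0.1698] ang 62.62 ext [0.012 0.031]
```

View pics/crop0.png

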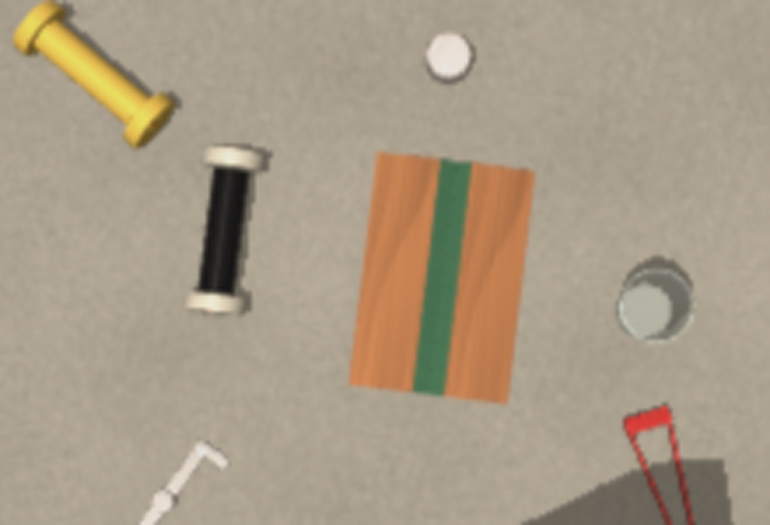

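```bash
cat >> h.py <<'E'
th=np.radians(-5.8); U=np.array([np.cos(th),np.sin(th),0]); N=np.array([-U[1],U[0],0]); CR=np.array([.562,-.032,0])
GOAL=np.c_[-N,[0,0,-1],U]
def rel(P,Rg=GOAL):
    o=ctrl.observe(); Rc=R.from_rotvec(o["orientation"]).as_matrix()
    return (Rc.T@(np.array(P)-o["tcp_pos"])*1000).round(1), np.degrees(R.from_matrix(Rc.T@Rg).as_rotvec()).round(2)
def cr(P): d=np.array(P)-CR; return np.array([d@U,d@N,d[2]]).round(4)
E
python3 - <<'E'
from h import *
o=ctrl.observe();print(R.from_rotvec(o["orientation"]).as_matrix().round(3), np.linalg.det(GOAL), o["time_s"])
D=np.array([.598,.196,0]); print(cr(D))
W=D+N*.075
for P in ([.42,-.3,.24],[.58,0,.22],[*W[:2],.12],[*W[:2],.02]): print(P,rel(P))
c=cam("scene"); d=cam("top")
for n,k,px in(("top",d,[(227,130),(247,147),(208,116)]),): print(plane(k,px,.032).round(3))
E
```

```text
[[-0.975 -0.     0.222]
 [-0.222  0.001 -0.975]
 [-0.    -1.    -0.001]] 1.0 0.25
[0.0128 0.2305 0.    ]
[0.42, -0.3, 0.24] (array([-342.9,   -8.9, -188.9]), array([ 5.000e-02, -7.138e+01, -4.000e-02]))
[0.58, 0, 0.22] (array([-565.5,   11.4, -445.9]), array([ 5.000e-02, -7.138e+01, -4.000e-02]))
[np.float64(0.605579222288721), np.float64(0.2706160531621591), 0.12] (array([-650.5,  111.6, -704. ]), array([ 5.000e-02, -7.138e+01, -4.000e-02]))
[np.float64(0.605579222288721), np.float64(0.2706160531621591), 0.02] (array([-650.5,  211.6, -703.9]), array([ 5.000e-02, -7.138e+01, -4.000e-02]))
[[0.766 0.334 0.032]
 [0.705 0.259 0.032]
 [0.817 0.406 0.032]]
```

Request:
step_arm(motion=[[-38,-1,-21,0,-6,0,0],[-76,-2,-42,0,-12,0,0],[-114,-3,-63,0,-18,0,0],[-152,-4,-84,0,-24,0,0],[-190,-5,-105,0,-30,0,0],[-228,-6,-126,0,-36,0,0],[-266,-7,-147,0,-42,0,0],[-304,-8,-168,0,-48,0,0],[-343,-9,-189,0,-54,0,0],[-365,-9,-215,0,-60,0,0],[-388,-9,-248,0,-66,0,0],[-410,-9,-280,0,-71.4,0,0]])

```text
time_s: 1.35
tcp_pos: [0.4652, -0.1987, 0.2404]
orientation: [-1.162, 1.279, -1.28]
wrist_force: [0.7, 0.1, -1.0]
grip_width: 0.499
```

Run:
```python
from h import *
o=ctrl.observe();print(o["tcp_pos"],o["qpos"],o["grip_width"],o["time_s"])
D=np.array([.598,.196,0]);W=D+N*.075
for P in ([.58,0,.22],[*W[:2],.2]): print(P,rel(P))
```

```text
[ 0.46515487 -0.19865089  0.24036134] [-4.87507153e-01  2.02436972e-01  1.63185366e+00  5.06269620e-04
  1.30661276e+00 -3.91891554e-01] 0.4994949096080123 1.35
[0.58, 0, 0.22] (array([-208.7,   20.5,   95.3]), array([-0.05,  0.31, -0.01]))
[np.float64(0.605579222288721), np.float64(0.2706160531621591), 0.2] (array([-480.5,   40.5,   94.9]), array([-0.05,  0.31, -0.01]))
```

Request:
step_arm(motion=[[-38,3,15,0,0,0,0],[-76,6,30,0,0,0,0],[-114,9,45,0,0,0,0],[-152,12,60,0,0,0,0],[-190,16,75,0,0,0,0],[-229,20,95,0,0,0,0],[-270,24,95,0,0,0,0],[-311,28,95,0,0,0,0],[-352,32,95,0,0,0,0],[-393,36,95,0,0,0,0],[-434,40,95,0,0,0,0],[-475,40,95,0,0.3,0,0]])

```text
time_s: 2.35
tcp_pos: [0.6044, 0.2671, 0.1994]
orientation: [-1.161, 1.283, -1.283]
wrist_force: [0.4, 0.0, 1.3]
grip_width: 0.497
```

Run:
```python
from h import *
o=ctrl.observe();print(o["tcp_pos"],o["qpos"],o["grip_width"],o["time_s"])
D=np.array([.598,.196,0]);W=D+N*.075
for P in ([*W[:2],.2],[*W[:2],.02]): print(P,rel(P))
c=cam("wrist");cv2.imwrite("pics/wrist1.png",c["bgr"])
print(proj(c,[D+U*.085+[0,0,.032],D-U*.085+[0,0,.032],CR,CR+U*.125,CR-U*.125]).round(0))
h,s,v=[c["hsv"][...,i].astype(int) for i in range(3)]
for nm,m,z in(("green",(h>60)&(h<95)&(s>60),.006),("white",(s<40)&(v>170),.045),("black",(v<50),.045)):
  for st,ce,mm in comps(m,300):
    ys,xs=np.nonzero(mm); P=plane(c,np.c_[xs,ys],z)[:,:2]; mu=P.mean(0); w,V=np.linalg.eigh(np.cov(P.T)); dd=V[:,1]*np.sign(V[0,1]); q=(P-mu)@V
    print(nm,st,mu.round(4),"ang",np.degrees(np.arctan2(dd[1],dd[0])).round(2),"ext",np.ptp(q,axis=0).round(3))
```

```text
[0.60439366 0.26707137 0.19944813] [ 3.52272028e-01  4.48803770e-01  1.35916940e+00 -1.76871261e-04
  1.33459443e+00  4.53118079e-01] 0.49742358726040276 2.35
[np.float64(0.605579222288721), np.float64(0.2706160531621591), 0.2] (array([-3.6, -0.6,  0.8]), array([0.05, 0.02, 0.03]))
[np.float64(0.605579222288721), np.float64(0.2706160531621591), 0.02] (array([ -3.8, 179.4,   1. ]), array([0.05, 0.02, 0.03]))
[[397. 242.]
 [241. 242.]
 [309. 382.]
 [398. 382.]
 [220. 382.]]
black [   33   226   572   174 42548] [0.5845 0.0723] ang -5.48 ext [0.234 0.712]
```

View pics/wrist1.png

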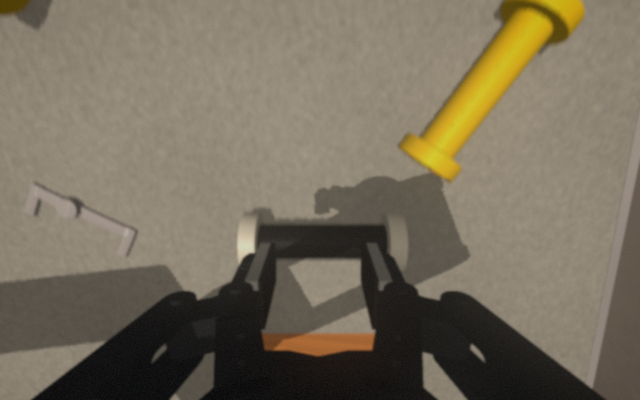

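Request:
step_arm(motion=[[-6,20,3,0,0,0,0],[-6,45,3,0,0,0,0],[-6,70,3,0,0,0,0],[-6,95,3,0,0,0,0],[-6,120,3,0,0,0,0],[-6,140,3,0,0,0,0],[-6,155,3,0,0,0,0],[-6,168,3,0,0,0,0],[-6,178,3,0,0,0,0],[-6,183,3,0,0,0,0],[-6,183,3,0,0,0,0]])

```text
time_s: 3.32
tcp_pos: [0.6086, 0.2826, 0.0156]
orientation: [-1.157, 1.284, -1.275]
wrist_force: [0.5, 0.3, 0.6]
grip_width: 0.502
```

Run:
```python
from h import *
o=ctrl.observe();print(o["tcp_pos"],cr(o["tcp_pos"]),o["qpos"],o["wrist_force"],o["time_s"])
for n in("wrist","scene"):
  c=cam(n);cv2.imwrite(f"pics/{n}2.png",c["bgr"] if n=="wrist" else cv2.resize(c["bgr"][120:280,270:490],None,fx=3.5,fy=3.5))
```

```text
[0.60863824 0.28262195 0.01560535] [0.0146 0.3177 0.0156] [0.36813051 0.63884925 1.52857206 0.0080068  0.97201484 0.46092976] [0.46745279 0.28243449 0.58997859] 3.3167
```

View pics/wrist2.png

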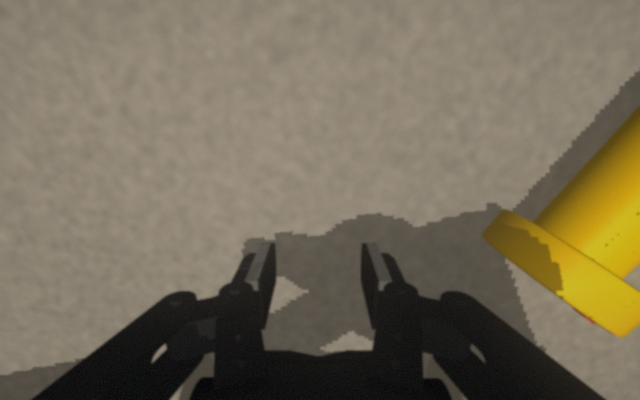

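View pics/scene2.png

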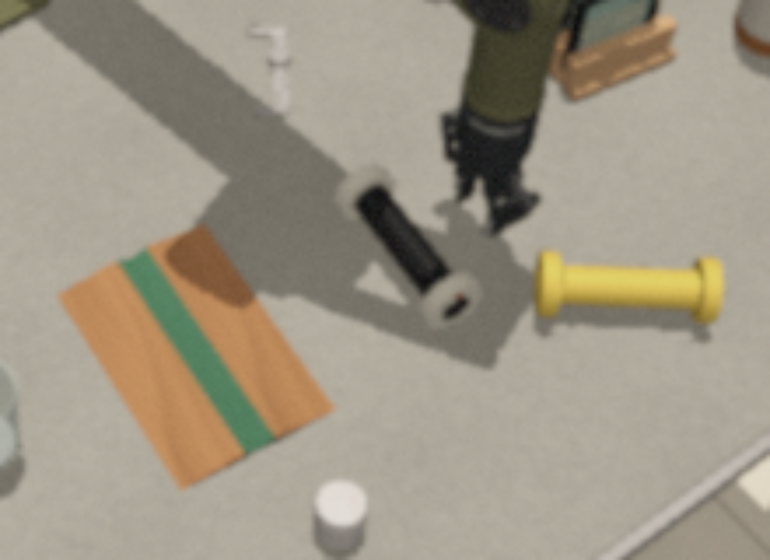

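Request:
step_arm(motion=[[6,0,0,0,0,0,0],[12,0,0,0,0,0,0],[18,0,0,0,0,0,0],[24,0,0,0,0,0,0],[30,0,0,0,0,0,0],[36,0,0,0,0,0,0],[42,0,0,0,0,0,0],[47,0,0,0,0,0,0],[52,0,0,0,0,0,0],[57,0,0,0,0,0,0],[62,0,0,0,0,0,0],[66,0,0,0,0,0,0]])

```text
time_s: 4.42
tcp_pos: [0.6033, 0.2169, 0.0167]
orientation: [-1.154, 1.283, -1.275]
wrist_force: [0.3, 0.9, 0.1]
grip_width: 0.502
```

Run:
```python
from h import *
o=ctrl.observe();print(o["tcp_pos"],cr(o["tcp_pos"]),o["wrist_force"],o["time_s"],rel([0,0,0])[1])
for n in("wrist","scene"):
  c=cam(n);cv2.imwrite(f"pics/{n}3.png",c["bgr"] if n=="wrist" else cv2.resize(c["bgr"][120:280,270:490],None,fx=3.5,fy=3.5))
```

```text
[0.60329644 0.21686645 0.01673665] [0.0159 0.2518 0.0167] [0.30576236 0.93162043 0.07906579] 4.4167 [-0.09  0.22 -0.46]
```

View pics/wrist3.png

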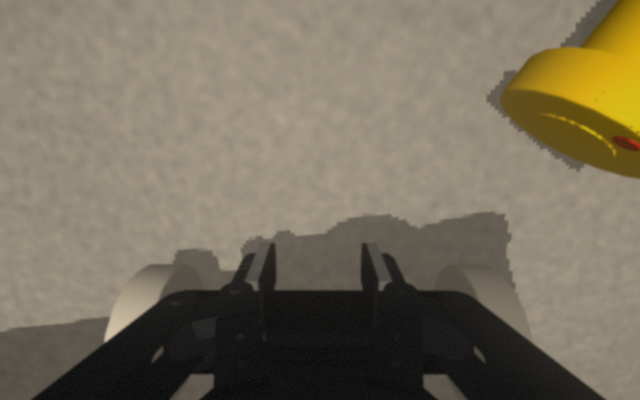

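View pics/scene3.png

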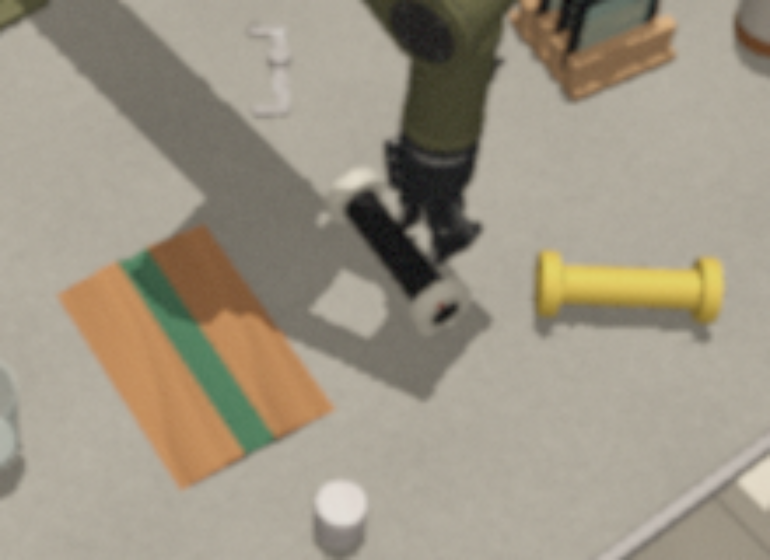

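The drum sits squarely between the two fingertips with both rims outside them. It has started to roll and is still parallel to the groove, so I'll keep pushing.

Request:
step_arm(motion=[[5,0,0,0,0.2,0,0],[11,0,0,0,0.2,0,0],[17,0,0,0,0.2,0,0],[23,0,0,0,0.2,0,0],[29,0,0,0,0.2,0,0],[35,0,0,0,0.2,0,0],[41,0,0,0,0.2,0,0],[47,0,0,0,0.2,0,0],[53,0,0,0,0.2,0,0],[58,0,0,0,0.2,0,0],[63,0,0,0,0.2,0,0],[68,0,0,0,0.2,0,0]])

```text
time_s: 5.52
tcp_pos: [0.5965, 0.1485, 0.0161]
orientation: [-1.153, 1.286, -1.278]
wrist_force: [-0.6, 0.1, 0.8]
grip_width: 0.496
```

```bash
cat > look.py <<'E'
import sys
from h import *
k=sys.argv[1]
o=ctrl.observe();print(o["tcp_pos"],cr(o["tcp_pos"]),o["wrist_force"],o["time_s"],rel([0,0,0])[1])
a=cam("scene");b=cam("top")
im=np.hstack([cv2.resize(a["bgr"][120:280,270:470],(400,320)),cv2.resize(b["bgr"][110:260,210:397],(400,320))])
cv2.imwrite(f"pics/l{k}.png",im)
E
python3 look.py 4
```

```text
[0.59646402 0.14850949 0.01614302] [0.016  0.1831 0.0161] [-0.6304424   0.12043571  0.81528896] 5.5167 [-0.07 -0.01 -0.45]
```

View pics/l4.png

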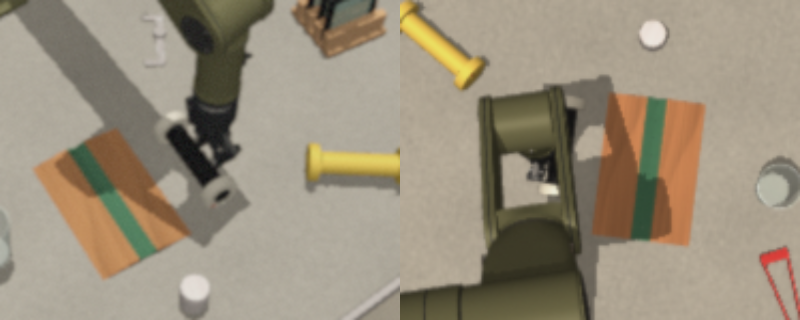

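Request:
step_arm(motion=[[5,0,0,0,0,0,0],[11,0,0,0,0,0,0],[17,0,0,0,0,0,0],[23,0,0,0,0,0,0],[29,0,0,0,0,0,0],[35,0,0,0,0,0,0],[41,0,0,0,0,0,0],[47,0,0,0,0,0,0],[53,0,0,0,0,0,0],[58,0,0,0,0,0,0],[63,0,0,0,0,0,0],[68,0,0,0,0,0,0]])

```text
time_s: 6.62
tcp_pos: [0.5894, 0.08, 0.0156]
orientation: [-1.153, 1.287, -1.279]
wrist_force: [0.0, 0.6, -1.3]
grip_width: 0.499
```

```bash
python3 look.py 5
```

```text
[0.58939509 0.08003613 0.01559779] [0.0159 0.1142 0.0156] [ 1.20715120e-03  6.18552325e-01 -1.28822527e+00] 6.6167 [-0.05 -0.06 -0.44]
```

View pics/l5.png

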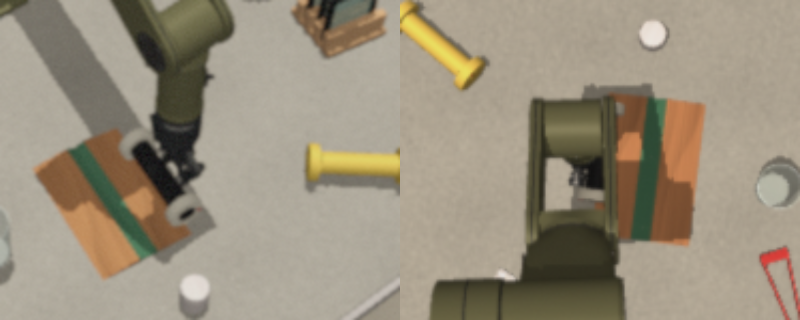

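The drum is at the foot of the ramp and still aligned. Next I'll push it up.

Request:
step_arm(motion=[[5,0,0,0,0,0,0],[10,0,0,0,0,0,0],[15,-1,0,0,0,0,0],[20,-1,0,0,0,0,0],[25,-2,0,0,0,0,0],[30,-2,0,0,0,0,0],[35,-2,0,0,0,0,0],[40,-3,0,0,0,0,0],[45,-3,0,0,0,0,0],[49,-3,0,0,0,0,0],[53,-4,0,0,0,0,0],[57,-4,0,0,0,0,0]])

```text
time_s: 7.72
tcp_pos: [0.5834, 0.0226, 0.0193]
orientation: [-1.152, 1.287, -1.28]
wrist_force: [0.4, 0.4, 1.1]
grip_width: 0.498
```

```bash
python3 look.py 6
```

```text
[0.58342789 0.02258291 0.01927237] [0.0158 0.0565 0.0193] [0.41268581 0.35554426 1.05826471] 7.7167 [-0.04 -0.1  -0.43]
```

View pics/l6.png

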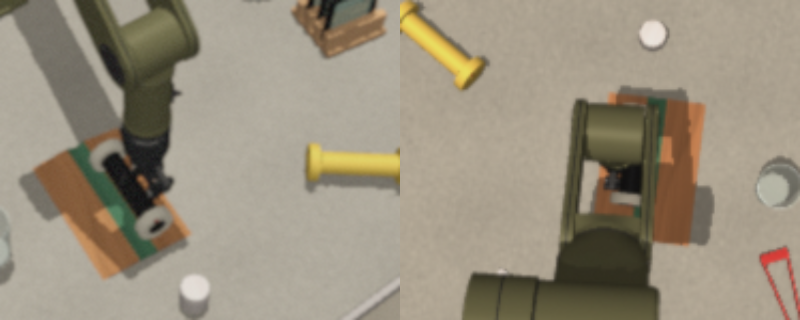

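Request:
step_arm(motion=[[2,0,0,0,0,0,0],[4,0,0,0,0,0,0],[6,0,0,0,0,0,0],[8,0,0,0,0,0,0],[10,0,0,0,0,0,0],[12,0,0,0,0,0,0],[13,0,0,0,0,0,0],[13,0,0,0,0,0,0],[13,0,0,0,0,0,0]])

```text
time_s: 8.57
tcp_pos: [0.5818, 0.0091, 0.019]
orientation: [-1.153, 1.288, -1.28]
wrist_force: [0.3, 0.4, 0.6]
grip_width: 0.502
```

```bash
python3 look.py 7
```

```text
[0.58179658 0.00913332 0.01895062] [0.0155 0.0429 0.019 ] [0.25719855 0.43976634 0.56977462] 8.5667 [-0.01 -0.13 -0.4 ]
```

View pics/l7.png

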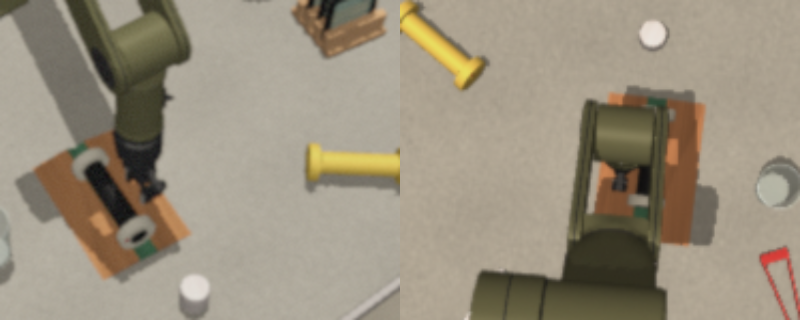

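The drum has dropped into the groove, with green showing at both ends and a gap to the fingers. I'll back away and then verify.

Request:
step_arm(motion=[[-6,0,0,0,0,0,0],[-14,0,0,0,0,0,0],[-24,0,0,0,0,0,0],[-34,-5,0,0,0,0,0],[-44,-20,0,0,0,0,0],[-60,-45,0,0,0,0,0],[-80,-75,0,0,0,0,0],[-105,-105,0,0,0,0,0],[-135,-135,0,0,0,0,0],[-170,-165,0,0,0,0,0],[-200,-180,0,0,0,0,0],[-200,-180,0,0,0,0,0]])

```text
time_s: 9.67
tcp_pos: [0.6056, 0.2152, 0.2066]
orientation: [-1.142, 1.279, -1.276]
wrist_force: [0.7, -0.4, -0.0]
grip_width: 0.5
```

```bash
python3 look.py 8
python3 - <<'E'
from h import *
for n in("scene","top"):
    c=cam(n)
    h,s,v=[c["hsv"][...,i].astype(int) for i in range(3)]
    p=proj(c,CR+[0,0,.037])[0]; print(n,"pred ctr",p.round(1))
    sub=np.zeros_like(v,bool); a,b=p.astype(int); sub[b-45:b+45,a-45:a+45]=1
    for nm,m,z in(("white",(s<45)&(v>130)&sub,.05),("black",(v<60)&sub,.05)):
      for st,ce,mm in comps(m,12):
        ys,xs=np.nonzero(mm); P=plane(c,np.c_[xs,ys],z); mu=P.mean(0);w,V=np.linalg.eigh(np.cov(P[:,:2].T));d=V[:,1]*np.sign(V[0,1])
        print(nm,st,cr(mu),np.degrees(np.arctan2(d[1],d[0])).round(2))
    for e in(-.135,.135): pass
E
```

```text
[0.60555309 0.21522762 0.20660461] [0.0183 0.2504 0.2066] [ 0.70430057 -0.41816946 -0.01772387] 9.6667 [-0.63  0.17 -0.87]
scene pred ctr [324.5 214.3]
white [ 279  169   41   90 1711] [-0.0182 -0.117   0.05  ] -25.55
white [329 169  40  27 703] [-0.0697  0.1515  0.05  ] 33.19
white [308 194  17  15 113] [-0.0622 -0.0026  0.05  ] -87.13
white [347 198  22  28 381] [0.0519 0.1039 0.05  ] -14.33
white [330 228  18  15 125] [ 0.0912 -0.0021  0.05  ] -87.24
white [326 231  43  28 524] [0.1696 0.0109 0.05  ] 79.26
black [314 201  25  32 328] [ 0.0131 -0.0052  0.05  ] -7.79
black [338 236   6   4  14] [ 0.108  -0.0036  0.05  ] -89.32
top pred ctr [325.6 187.5]
white [ 302  142   68   90 2459] [ 0.0381 -0.0885  0.05  ] 17.91
white [282 156  22  35 524] [0.0348 0.1255 0.05  ] 8.8
white [324 159  10   7  45] [ 0.093  -0.0002  0.05  ] 82.84
white [280 194  15  35 273] [-0.1199  0.1336  0.05  ] 13.69
white [319 201  10   7  47] [-0.0609 -0.0004  0.05  ] 82.53
black [320 166  14  35 321] [ 0.0158 -0.0023  0.05  ] -6.05
```

View pics/l8.png

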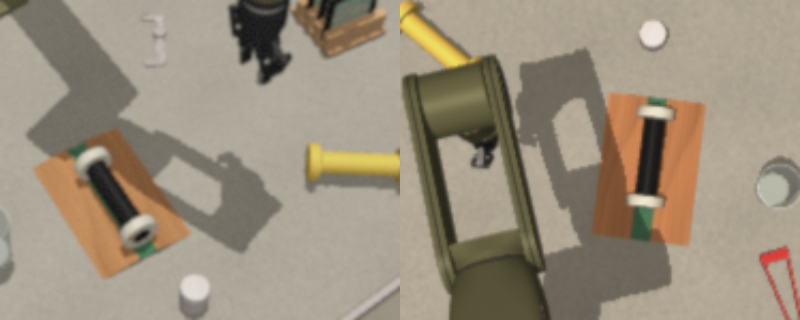

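Both views put the drum mid-groove: about 15 mm lengthwise, 0 to -2 mm across, aligned. I'll wait briefly, then check it is still and the bystanders haven't moved.

Request:
step_arm(motion=[[0,0,0,0,0,0,0],[0,0,0,0,0,0,0],[0,0,0,0,0,0,0],[0,0,0,0,0,0,0],[0,0,0,0,0,0,0],[0,0,0,0,0,0,0]])

```text
time_s: 10.37
tcp_pos: [0.6011, 0.2065, 0.1994]
orientation: [-1.156, 1.289, -1.28]
wrist_force: [-0.4, 0.7, -1.0]
grip_width: 0.499
```

```bash
python3 look.py 9
python3 - <<'E'
from h import *
a,b=[cv2.imread(f"pics/l{k}.png").astype(int) for k in(8,9)]
print("drum patch diff",np.abs(a-b)[100:220,600:690].max(),np.abs(a-b)[130:260,60:170].max())
c=cam("top");o=cv2.imread("pics/top0.png").astype(int);d=np.abs(c["bgr"].astype(int)-o).max(2)
for n,(x,y,r) in dict(beaker=(387,196,14),canister=(328,126,9),timer=(478,208,32),wrench=(252,251,14),tong=(390,250,25),stand=(168,200,25)).items():
    print(n,(d[y-r:y+r,x-r:x+r]>40).sum())
E
```

```text
[0.6011046  0.20650397 0.19938716] [0.0148 0.2412 0.1994] [-0.40331786  0.72576797 -0.982532  ] 10.3667 [ 0.11 -0.11 -0.32]
drum patch diff 53 30
beaker 0
canister 0
timer 0
wrench 784
tong 1403
stand 0
```

Run:
```python
from h import *
a=cv2.imread("pics/scene0.png"); c=cam("scene"); t=cam("top"); t0=cv2.imread("pics/top0.png")
f=lambda im:[x.astype(int) for x in cv2.split(cv2.cvtColor(im,cv2.COLOR_BGR2HSV))]
def cen(im,box,fn):
    x0,y0,x1,y1=box; h,s,v=f(im[y0:y1,x0:x1]); m=fn(h,s,v); ys,xs=np.nonzero(m); return len(xs),xs.mean()+x0,ys.mean()+y0
for im in(a,c["bgr"]):
    print("wrench",cen(im,(335,120,362,160),lambda h,s,v:(s<30)&(v>185)),"tong",cen(im,(200,190,258,230),lambda h,s,v:(s>150)&(v>60)&((h<8)|(h>172))))
for b in ((314,201,340,234),): print("drum scene",cen(c["bgr"],b,lambda h,s,v:v<60))
print("drum top",cen(t["bgr"],(318,160,338,206),lambda h,s,v:v<60))
cv2.imwrite("pics/end.png",c["bgr"])
```

```text
wrench (45, np.float64(349.4222222222222), np.float64(137.9111111111111)) tong (138, np.float64(234.71014492753625), np.float64(213.20289855072463))
wrench (59, np.float64(349.33898305084745), np.float64(138.66101694915255)) tong (109, np.float64(237.86238532110093), np.float64(215.03669724770643))
drum scene (329, np.float64(325.09118541033433), np.float64(216.0516717325228))
drum top (321, np.float64(326.791277258567), np.float64(183.0404984423676))
```

View pics/end.png

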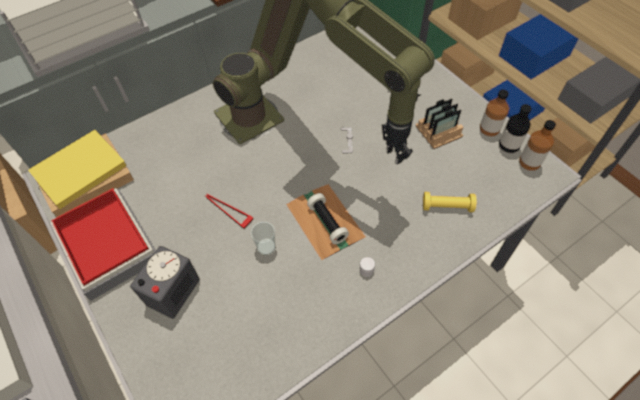

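The final view shows the drum in the groove at about (325,217). The tong, wrench, beaker, canister, timer and stand are all where they started, and the gripper is free in the air.

```bash
python3 -c "
from rig import ctrl
print(ctrl.sign_off())"
```

```text
the job is handed in; nothing more can be done
None
```

I rolled the drum along the counter and up the ramp by pushing its barrel with both fingertips, half open. It dropped into the green V groove, I backed the arm clear, and I handed the job in at about 10.5 s of the 51 s allowed.

**Drum position:** the last measurements from the two fixed cameras put it about 15 mm from the groove's middle lengthwise. It lies 0 to 3 mm off the centre line (up to 5 mm if read from the black barrel alone in the scene view). Its axis is within about 1° of the groove's by the top view and about 2° by the barrel in the scene view. Both rims are in the groove. I did not measure its height directly; I judged it seated from these views.

**At rest:** two pictures about 0.8 s apart differed by more than I expected around the drum. I put this down to the arm's moving shadow but did not prove it. The drum's barrel stayed within a pixel in both views.

**Bystanders:**
- **Beaker, canister, timer and stand:** unchanged in the top view. The carriers stand in that same stand patch.
- **Wrench and tong:** the top-view comparison flagged both, because of the arm and its shadow. In the scene view the wrench is within 1 pixel of its start. The tong's colour centre moved about 3 pixels, although its outline looks unmoved, so I take that as the lighting change.

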